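# Close the shoe-care tub

### The arm

A 7-joint arm with a two-finger parallel gripper is mounted at the origin on the work surface. World frame = base frame: x ahead of the robot, y to its left, z up, the work surface at z = 0. Lengths are in m, angles in rad, forces in N, time in s.
With the tool pointing down it reaches from about 0.4 to 0.85 m from the base axis. Payload 10.4 kg.
Tool frame: the origin (TCP) lies on the centre line of the jaws, within the pads' length; the fingertips stand 22 mm ahead of it and the grasp point (between the pads) lies 3 mm ahead of it; z points along the fingers, y is the line along which they close (so a half turn about z gives the same grasp; the last joint's range is limited). The gripper opens to 87 mm and grips with 3 to 60 N. Pads are 19 mm wide; open, the fingers measure 117 mm over their backs; the gripper's body (75 mm by 190 mm) begins 51 mm behind the grasp point.
Start: joints at [-1.201, 0.332, -0.065, 1.46, 0.022, 1.35, -0.088], TCP at [0.239, 0.577, 0.216] pointing down, gripper open.
Joint ranges: [-2.6, 2.6], [-0.5, 2.12], [-1.47, 1.34], [0.16, 2.42], [-1.27, 4.41], [0.06, 2.06], [-2.6, 2.6]. Speed limits (rad/s): [2.22, 2.22, 2.79, 2.79, 3.14, 3.14, 3.14].

### API

Orientations are given as a unit quaternion [x, y, z, w].
In Python, from bench import r, viewer gives the robot as it stands (r), with the cameras (viewer).
- The arm moves only by the shell command python3 jog.py 'ROWS' [FORCE]. ROWS is a JSON list that holds a single list of rows (three levels of brackets), with 1 to 12 rows, each of 5 numbers: dx, dy, dz in m, then a turn about the tool's z in rad, then the finger opening in m; each row is the pose to reach, as a shift and turn from the pose commanded when the command began, along the tool's axes at that moment; what a row does not reach only later rows make up. A row lasts 1/10 s, in which the tool goes at most 0.05 m and 0.15 rad, less where a joint would pass 70% of its speed; a pose out of reach is approached as far as the arm can. The fingers move at their own pace and stop on an object; FORCE is the grip in N (left out, the last holds). Time passes only in rows, so rows that do not move let the fingers close. It prints the time, the measured TCP pose, the force, the opening and the grip force at its end. Input that does not fit is refused with a message, and nothing moves.
- r.read_state(): the state, without advancing time (a new reading comes with each control period).
- viewer.camera(name): name is "scene" or "side" or "wrist"; returns a dict with "img" (384x512x3 uint8, red, green, blue), "fx", "fy", "cx", "cy" (pixels), "pose" (4x4, takes a point from camera to world coordinates). Camera axes: x right, y down, z forward; pixel columns grow to the right and rows downward; lengths in m; the calibration is good to about 2 mm. A picture is of the moment at which its call begins. There is no depth.
- r.close_job(): hands the job in; it is judged then, once.
The state is a dict: "time": time; "joint_positions": joint angles; "joint_vel": joint speeds; "joint_torque": joint torques, N m; "ee_pos": TCP position; "eef_rot": TCP orientation; "ft_force": force on the tool from outside, world axes, zero at the start; "torque": the same for the moment, N m; "width": finger opening in m; "grip_force": force on a finger pad.
Only numpy, scipy, OpenCV 4.12 (cv2) and the standard library are available. Lean on these libraries where they do the work, as an engineer would, in place of code of your own. Each camera call takes 0.05 s, during which the arm holds its last target. There are 200 camera calls.

### The job

The lid of the shoe-care tub stands on edge in the slotted wooden holder. Lift it out, lay it flat on the cork mat with its handle rib up and let go of it; then take it by the rib, set it on the open tub and press it down until both ends have snapped fully home. Leave the tub where it stands, and do not disturb the other things on the ledge.

Things in the scene. Friction and masses are not known exactly. Their poses are not given: they have to be found in the camera images.
- lid: Grey plastic lid, 80 to 140 g. Origin: underneath its centre, level with the lower edges of its skirts; x along its long side, y its short side, z out of its top. Plate 143 x 97 x 5 mm, from z = 12.5 to 17.5 mm. Starts upright in the slot on one long edge, y up, top edge 105 mm above the ledge, its z level and pointing away from the robot (+x within 20 degrees). Fits the tub either way round.
- lid_rib (a point): Lid, x = y = 0, z = 32.5 mm: middle of the solid straight handle rib on its top, 70 (x) by 14 (y) by 30 mm, top at lid z = 47.5 mm.
- lid_edge (a point): Lid, x = 0, y = 48.5, z = 15 mm: middle of the long edge that is uppermost at the start. The long edges are bare 5 mm plate except for 22 mm at each corner, where the skirt returns.
- lid_end_a (a point): Lid, x = 69, y = z = 0: bottom of one short end's skirt. Each end has a skirt down to z = 0 with a round bead 5 mm thick along its lower edge, inner faces 66.5 mm from the centre; at each corner it returns 22 mm along the long side, inner faces 43.5 mm from the centre line.
- lid_end_b (a point): Lid, x = -69, y = z = 0: bottom of the other short end's skirt.
- tub: Open grey plastic tub, loose on the ledge, 0.36 to 0.6 kg, two tins fixed inside. Outside 130 (x) by 84 (y) by 60 mm high, walls 4 mm. Origin: centre of its underside, x along its long side, z up. The lid fits with 1.5 mm play each way, and its rounded beads lead in over some 2 mm more.
- tub_nose (a point): On the tub, x = 68.5, y = 0, z = 55 mm: tip of one of two sprung round noses, 3.5 mm out of each short end, that give way inward. A loose lid rests on them, its origin 57 mm above the tub's. Pressed down with 8 to 22 N its beads pass them (at 53 mm) and snap under; the plate then sits on the rim, lid origin 47.5 mm above the tub's. If one end lags, press over that end.
- holder: Wooden slot holder, fixed to the ledge, 60 (x) by 170 (y) mm, with a slot along y, open at its ends and top: slot floor 8 mm above the ledge, 22 mm wide, between two walls whose tops are 34 mm above the ledge. Origin: centre of its underside. It holds the lid at the start; it may be on the left with the tub on the right or the other way round.
- mat: Square cork mat fixed flat on the ledge between holder and tub, 200 by 200 by 4 mm thick, empty. Origin: centre of its underside, on the ledge.
- shoehorn: Bystander: red plastic shoehorn, 167 mm long, lying flat. Origin: near its middle, underneath.
- tin: Bystander: closed round polish tin, 78 mm across, 26 mm high. Origin: centre of its underside.
- brush: Bystander: shoe brush with wooden back, 170 by 45 by 38 mm, bristles down. Origin: centre of its underside.
- keyring: Bystander: steel ring 43 mm across with two flat keys, lying. Origin: centre of the ring, underneath.
- dish: Bystander: grey ceramic dish, 110 mm across, 35 mm high, empty. Origin: centre of its underside.
- cream: Bystander: glass jar of shoe cream, 54 mm across, 62 mm high. Origin: centre of its underside.

How it is judged:
By the outcome, as a careful person would: the job done as asked, in the order asked, and still so for the second after the job is handed in, with the robot touching nothing.
It also fails if it takes over 67 s, if anything falls off the work surface, if the arm or the gripper's body presses on something with over 40 N, if the wrist force passes 120 N, or if a joint passes its speed limit or range.

## Working session

There is one attempt and no reset: what is moved stays moved. The work goes in short steps, Python scripts to look and compute and a shell command to move; the robot and the scene stay as the last step left them, time stands still between calls to the robot, and variables do not carry over. Pictures are saved under pics/ and viewed, at most 10 in all, crops included, and the job is handed in when it is done.

```bash
ls; mkdir -p pics
python3 - <<'E'
from bench import r, viewer
import cv2,numpy as np
for n in ("scene","side"):
    c=viewer.camera(n); cv2.imwrite(f"pics/{n}0.png",cv2.resize(c["img"][:,:,::-1],(800,600),interpolation=cv2.INTER_CUBIC))
    print(n,c["fx"],c["fy"],c["cx"],c["cy"],np.round(c["pose"],3).tolist())
s=r.read_state();print(s["time"],s["ee_pos"],s["eef_rot"],s["width"],s["ft_force"])
E
```

```text
bench.py
jog.py
pics
scene 400.17626707779925 400.17626707779925 254.69401766054077 200.1910140078091 [[-0.766, 0.489, -0.418, 0.981], [0.643, 0.595, -0.482, 0.474], [0.013, -0.638, -0.77, 0.87], [0.0, 0.0, 0.0, 1.0]]
side 349.50919596824826 349.50919596824826 256.4599413204218 192.25794574596318 [[-0.986, -0.107, 0.128, 0.434], [-0.165, 0.523, -0.836, 0.803], [0.023, -0.846, -0.533, 0.594], [0.0, 0.0, 0.0, 1.0]]
0.1 [0.23907959 0.57710177 0.21484179] [ 1.95099740e-01  9.80783212e-01 -6.11403801e-04 -9.48966103e-05] 0.08718704796784454 [-0.27367781 -0.88578589  0.55051578]
```

View pics/scene0.png

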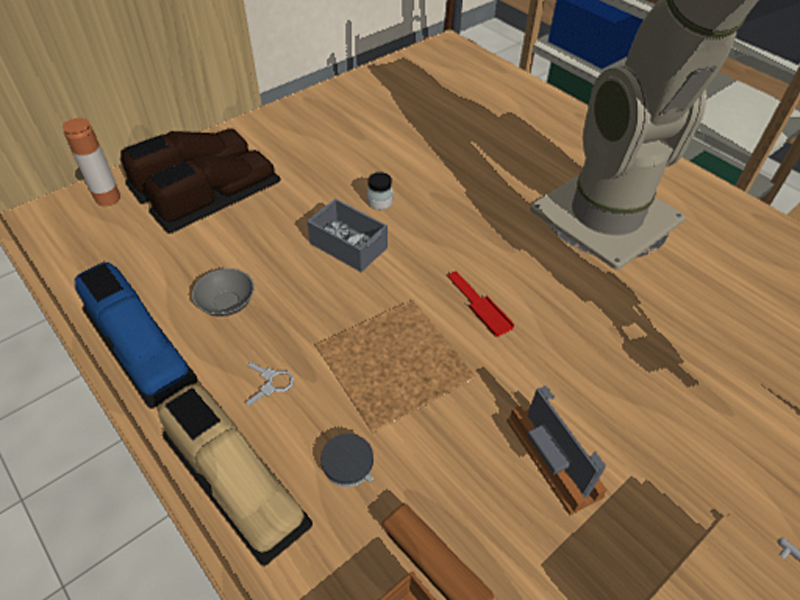

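View pics/side0.png

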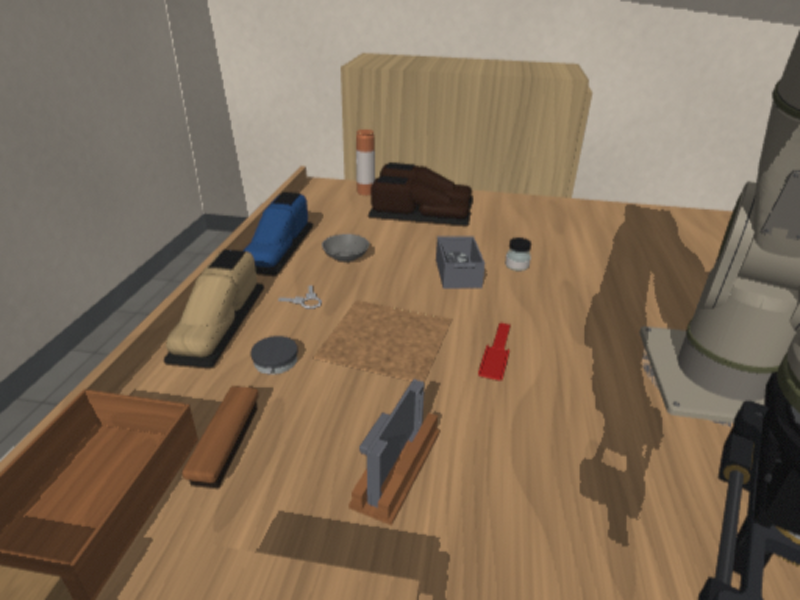

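The scene view shows the holder with the lid around (560,450), the mat around (395,360), the tub at (347,235), and the shoehorn between mat and robot. The side view agrees. I'll enlarge the lid and tub crops.

```bash
cat > h.py <<'E'
from bench import r, viewer
import cv2,numpy as np
from scipy.spatial.transform import Rotation as R
def ray(c,u,v):  # native pixel -> origin, dir
    d=c["pose"][:3,:3]@np.array([(u-c["cx"])/c["fx"],(v-c["cy"])/c["fy"],1]); return c["pose"][:3,3],d
def atz(c,u,v,z):
    o,d=ray(c,u,v); return o+d*(z-o[2])/d[2]
def proj(c,p):
    q=c["pose"][:3,:3].T@(np.array(p)-c["pose"][:3,3]); return np.array([c["fx"]*q[0]/q[2]+c["cx"],c["fy"]*q[1]/q[2]+c["cy"]])
def crop(c,u0,v0,w,h,k): # crop pixel U -> native u0+(U+.5)/k-.5
    return cv2.resize(c["img"][v0:v0+h,u0:u0+w,::-1],None,fx=k,fy=k,interpolation=cv2.INTER_CUBIC)
def state():
    s=r.read_state(); return s
E
python3 - <<'E'
from h import *
c=viewer.camera("scene"); d=viewer.camera("side")
a=np.hstack([crop(c,320,240,75,95,5),crop(c,190,122,65,95,5)])  # 700x475
cv2.imwrite("pics/c1.png",a)
b=np.hstack([crop(d,220,240,65,95,6),crop(d,270,145,50,95,6)])
cv2.imwrite("pics/c2.png",b); print(a.shape,b.shape)
# mat corners
for p in [(412,301),(473,373),(374,428),(316,345)]: print(atz(c,(p[0]+.5)/1.5625-.5,(p[1]+.5)/1.5625-.5,.004))
E
```

```text
(475, 700, 3) (570, 690, 3)
[ 0.47301348 -0.07391594  0.004     ]
[0.498037  0.1108018 0.004    ]
[0.68991086 0.08637458 0.004     ]
[ 0.66627168 -0.10314212  0.004     ]
```

View pics/c1.png

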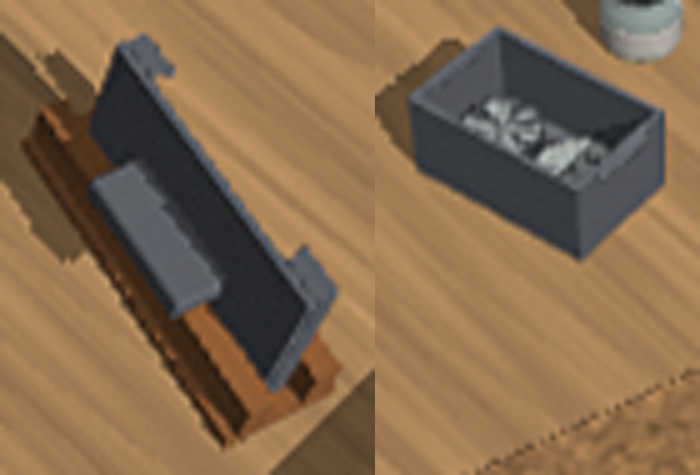

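View pics/c2.png

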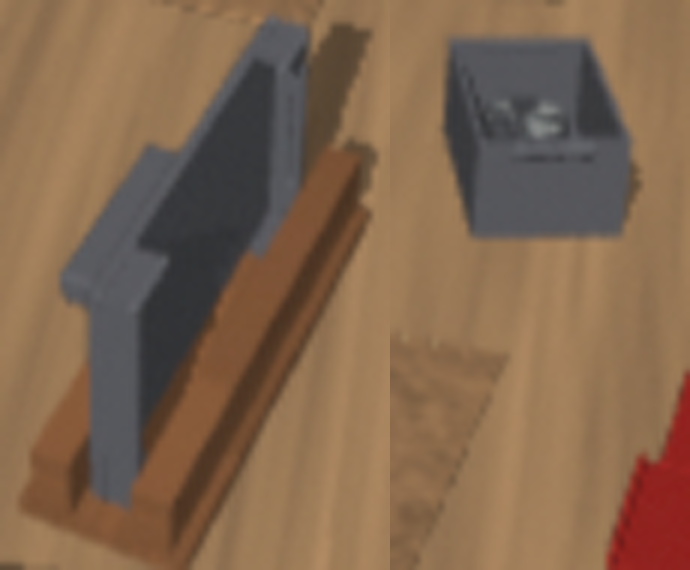

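The scene crop shows the lid's upper corners at (121,47) and (311,305), the rib's upper face at (92,183)-(220,288), and the tub rim at (500,28), (410,97), (580,190) and (665,112). The side crop shows the same features. I'll fit both poses by least squares.

```bash
cat > fit.py <<'E'
from h import *
from scipy.optimize import least_squares
c=viewer.camera("scene"); d=viewer.camera("side")
def nat(U,u0,off,k): return u0+(U-off+.5)/k-.5
S=lambda U,V:(c,nat(U,320,0,5),nat(V,240,0,5)); S2=lambda U,V:(c,nat(U,190,375,5),nat(V,122,0,5))
D=lambda U,V:(d,nat(U,220,0,6),nat(V,240,0,6)); D2=lambda U,V:(d,nat(U,270,390,6),nat(V,145,0,6))
lid=[(S(311,305),(71.5,48.5,17.5)),(S(337,293),(71.5,48.5,0)),(S(305,247),(49.5,48.5,0)),(S(121,47),(-71.5,48.5,17.5)),(S(150,37),(-71.5,48.5,0)),
(S(92,183),(-35,7,47.5)),(S(133,163),(-35,7,17.5)),(S(220,288),(35,7,17.5)),(S(178,310),(35,7,47.5)),
(D(90,300),(71.5,48.5,17.5)),(D(140,300),(71.5,48.5,0)),(D(165,258),(49.5,48.5,0)),(D(275,18),(-71.5,48.5,17.5)),(D(308,30),(-71.5,48.5,0))]
tub=[(S2(500,28),(-65,42,60)),(S2(410,97),(-65,-42,60)),(S2(580,190),(65,-42,60)),(S2(665,112),(65,42,60)),(S2(580,260),(65,-42,0)),(S2(415,165),(-65,-42,0)),(S2(660,185),(65,42,0)),
(D2(450,38),(-65,-42,60)),(D2(588,38),(-65,42,60)),(D2(632,138),(65,42,60)),(D2(472,140),(65,-42,60)),(D2(472,236),(65,-42,0)),(D2(622,233),(65,42,0))]
def fit(obs,f,x0):
    g=lambda p:np.concatenate([proj(q[0],f(p,np.array(m)/1e3))-q[1:] for q,m in obs])
    s=least_squares(g,x0,loss="soft_l1"); return s.x,np.round(g(s.x).reshape(-1,2),1)
Z=lambda a:R.from_euler("z",a).as_matrix()
lidf=lambda p,m:Z(p[2])@np.array([m[2],m[0],m[1]])+[p[0],p[1],p[3]]
tubf=lambda p,m:Z(p[2])@m+[p[0],p[1],p[3]]
for o,f,x0 in ((lid,lidf,[.5,.25,0,.0565]),(tub,tubf,[.55,-.25,1.57,0])):
    x,e=fit(o,f,x0); print(np.round(x,4),np.degrees(x[2]),e.tolist())
    if f is lidf: print("rib",f(x,np.array([0,0,.0325])),"edge",f(x,np.array([0,.0485,.015])))
E
python3 fit.py
```

```text
[ 0.5028  0.3028 -0.2446  0.0537] -14.012400433448711 [[-0.7, 0.8], [0.9, -0.2], [0.8, 0.3], [-1.6, -0.4], [-1.0, -1.2], [-1.1, -0.6], [1.7, -1.6], [2.4, -1.3], [-0.4, -0.2], [-0.9, -0.4], [-0.6, 2.7], [0.3, 1.3], [-1.8, 0.1], [0.3, 0.4]]
rib [0.53433663 0.29492749 0.05366304] edge [0.51735738 0.2991648  0.10216304]
[ 4.7210e-01 -2.6750e-01  1.7997e+00 -2.0000e-04] 103.11310519311375 [[-0.2, -1.0], [-0.5, -0.4], [-0.7, -0.3], [0.1, -0.4], [0.0, 0.1], [0.5, 0.6], [1.1, -0.5], [-0.4, -0.1], [0.0, -0.2], [-0.3, 0.5], [0.7, 0.4], [-0.5, 0.4], [-0.5, 0.6]]
```

```bash
cat >> h.py <<'E'
def plan(p,ydir,half=None):
    s=r.read_state(); M=R.from_quat(s["eef_rot"]).as_matrix()
    d=M.T@(np.array(p)-s["ee_pos"]); y=M.T@np.array([ydir[0],ydir[1],0])
    a=np.arctan2(-y[0],y[1]); a=(a+np.pi/2)%np.pi-np.pi/2
    print("t",round(s["time"],2),"q7",round(s["joint_positions"][6],2),"move",np.round(d,4),"turn",round(a,4),"F",np.round(s["ft_force"],1),"w",round(s["width"],4),"g",round(s["grip_force"],1),"z",np.round(M[:,2],3),"pos",np.round(s["ee_pos"],4))
def L(deg): a=np.radians(deg); return (-np.sin(a),np.cos(a))
E
python3 -c "
from h import *
plan([.534,.295,.25],L(-14)); c=viewer.camera('wrist'); M=R.from_quat(r.read_state()['eef_rot']).as_matrix();print(np.round(M,3),M.T@(c['pose'][:3,3]-r.read_state()['ee_pos']),M.T@c['pose'][:3,:3],c['fx'])"
```

```text
t 0.3 q7 -0.09 move [-0.3804 -0.148  -0.0346] turn -0.1485 F [-0.6 -0.1 -0.6] w 0.0869 g 0.0 z [-0. -0. -1.] pos [0.2392 0.5773 0.2153]
[[-0.924  0.383 -0.   ]
 [ 0.383  0.924 -0.   ]
 [-0.    -0.    -1.   ]] [ 0.07454158  0.00029288 -0.16986162] [[-2.34153320e-04 -9.61285255e-01 -2.75555083e-01]
 [ 9.99998767e-01  2.02821779e-04 -1.55730249e-03]
 [ 1.55290049e-03 -2.75555107e-01  9.61284022e-01]] 295.85925125106695
```

```bash
python3 jog.py '[[[-0.045,-0.018,-0.034,0,0.087],[-0.09,-0.035,-0.034,-0.05,0.087],[-0.135,-0.053,-0.034,-0.1,0.087],[-0.18,-0.07,-0.034,-0.1485,0.087],[-0.225,-0.088,-0.034,-0.1485,0.087],[-0.27,-0.105,-0.034,-0.1485,0.087],[-0.315,-0.123,-0.034,-0.1485,0.087],[-0.36,-0.14,-0.034,-0.1485,0.087],[-0.3804,-0.148,-0.034,-0.1485,0.087],[-0.3804,-0.148,-0.034,-0.1485,0.087],[-0.3804,-0.148,-0.034,-0.1485,0.087],[-0.3804,-0.148,-0.034,-0.1485,0.087]]]'
python3 - <<'E'
from h import *
plan([.534,.295,.25],L(-14))
c=viewer.camera("wrist"); cv2.imwrite("pics/w1.png",cv2.resize(c["img"][:,:,::-1],(800,600),interpolation=cv2.INTER_CUBIC))
for p in ([.534,.295,.0565],): print((proj(c,p)+.5)*1.5625)
E
```

```text
time: 1.55
ee_pos: [0.5329, 0.2966, 0.2495]
eef_rot: [0.121, 0.993, 0.0, -0.0]
ft_force: [-0.6, 1.1, 0.1]
width: 0.0871
grip_force: 0.0
t 1.55 q7 0.78 move [-0.0014 -0.0013 -0.0005] turn 0.0023 F [-0.6  1.1  0.1] w 0.0871 g 0.0 z [-0.001  0.001 -1.   ] pos [0.5329 0.2966 0.2495]
[393.79374456 274.2726043 ]
```

View pics/w1.png

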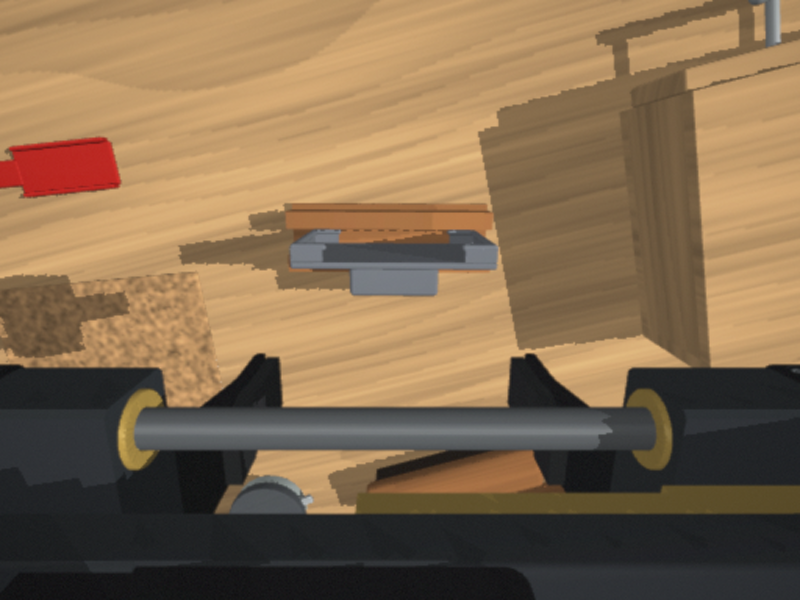

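The wrist view shows the rib at (350..438, 270..296) and the plate's front top edge from (290,268) to (497,270), nearly parallel to the image rows, so the yaw is right.

Run:
```python
from h import *
c=viewer.camera("wrist"); f=lambda U,V,z:atz(c,(U+.5)/1.5625-.5,(V+.5)/1.5625-.5,z)
a,b=f(290,268,.105),f(497,270,.105); d=b-a; print("plate",a,b,np.linalg.norm(d)); 
x=d/np.linalg.norm(d); n=np.array([x[1],-x[0],0]); 
if n[0]<0:n=-n
print("yaw",np.degrees(np.arctan2(n[1],n[0])))
m=(a+b)/2; print("rib from plate",m+n*.015)
p,q=f(350,295.5,.0635),f(438,295.5,.0635); print("rib outer",p,q,np.linalg.norm(p-q),"rib",(p+q)/2-n*.015)
```

```text
plate [0.50318417 0.22931358 0.105     ] [0.53881451 0.36791707 0.105     ] 0.1431099194006597
yaw -14.416675970859611
rib from plate [0.535527   0.29488075 0.105     ]
rib outer [0.54145211 0.25774262 0.0635    ] [0.55820612 0.32569072 0.0635    ] 0.0699831451219703 rib [0.53530146 0.29545125 0.0635    ]
```

```bash
python3 -c "
from h import *
plan([.5354,.2950,.0685],L(-14.3))"
```

```text
t 1.65 q7 0.78 move [-0.0028 -0.001   0.1811] turn 0.0077 F [-0.1  0.   0.4] w 0.0872 g 0.0 z [-0.     0.001 -1.   ] pos [0.533  0.2965 0.2496]
```

```bash
python3 jog.py '[[[-0.0028,-0.001,0.045,0.0077,0.087],[-0.0028,-0.001,0.09,0.0077,0.087],[-0.0028,-0.001,0.13,0.0077,0.087],[-0.0028,-0.001,0.15,0.0077,0.087],[-0.0028,-0.001,0.165,0.0077,0.087],[-0.0028,-0.001,0.175,0.0077,0.087],[-0.0028,-0.001,0.181,0.0077,0.087],[-0.0028,-0.001,0.181,0.0077,0.087],[-0.0028,-0.001,0.181,0.0077,0.087]]]' && python3 -c "
from h import *
plan([.5354,.2950,.0685],L(-14.3))"
```

```text
time: 2.55
ee_pos: [0.537, 0.2938, 0.0695]
eef_rot: [0.126, 0.992, 0.001, 0.001]
ft_force: [-0.3, 0.5, -0.7]
width: 0.0869
grip_force: 0.0
t 2.55 q7 0.79 move [0.0019 0.0007 0.001 ] turn -0.0024 F [-0.3  0.5 -0.7] w 0.0869 g 0.0 z [ 0.001  0.001 -1.   ] pos [0.537  0.2938 0.0695]
```

```bash
python3 jog.py '[[[0.001,0,0.001,0,0.06],[0.001,0,0.001,0,0.06],[0.001,0,0.001,0,0.06],[0.001,0,0.001,0,0.06],[0.001,0,0.001,0,0.06],[0.001,0,0.001,0,0.06],[0.001,0,0.001,0,0.06],[0.001,0,0.001,0,0.06]]]' 8
```

```text
time: 3.35
ee_pos: [0.5355, 0.2937, 0.0676]
eef_rot: [0.126, 0.992, 0.0, 0.0]
ft_force: [-0.2, -0.0, 0.2]
width: 0.06
grip_force: 0.0
```

Run:
```python
from h import *
c=viewer.camera("wrist"); d=viewer.camera("side")
a=crop(c,60,120,400,200,1.5); b=crop(d,200,200,120,130,3)
cv2.imwrite("pics/w2.png",np.vstack([a,np.pad(cv2.resize(b,(277,300)),((0,0),(0,600-277),(0,0)))]))
s=r.read_state();print(s["width"],s["grip_force"],s["ft_force"])
```

```text
0.059965871416882886 0.0 [ 0.77088552  0.54941417 -0.58581288]
```

View pics/w2.png

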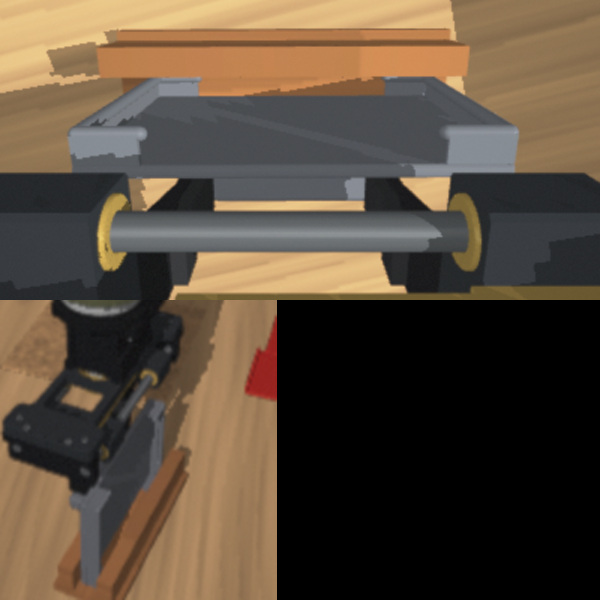

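The wrist crop shows the finger inner faces at u≈213 and 365, covering the rib's ends. The plate edge hides the tips. I'll project what should be visible to tell whether the fingers sit beside or above the rib.

Run:
```python
from h import *
c=viewer.camera("wrist"); s=r.read_state(); M=R.from_quat(s["eef_rot"]).as_matrix()
a=np.radians(-14.3); n=np.array([np.cos(a),np.sin(a),0]); x=np.array([-np.sin(a),np.cos(a),0])
o=np.array([.5354,.295,.0565])-n*.0325
P=lambda p:np.round((proj(c,p)-[60,120])*1.5).tolist()
lid=lambda m:o+x*m[0]/1e3+n*m[2]/1e3+np.array([0,0,m[1]/1e3])
for m in [(71.5,48.5,17.5),(-71.5,48.5,17.5),(35,7,17.5),(35,7,47.5),(-35,7,47.5),(-35,7,17.5)]: print("lid",m,P(lid(m)))
for m in [(9.5,30,22),(-9.5,30,22),(9.5,30,-30),(-9.5,30,-30),(9.5,30,0),(9.5,-30,0)]: print("fin",m,P(s["ee_pos"]+M@np.array(m)/1e3))
print(s["ee_pos"],s["width"])
```

```text
lid (71.5, 48.5, 17.5) [513.0, 177.0]
lid (-71.5, 48.5, 17.5) [72.0, 178.0]
lid (35, 7, 17.5) [376.0, 136.0]
lid (35, 7, 47.5) [373.0, 202.0]
lid (-35, 7, 47.5) [211.0, 202.0]
lid (-35, 7, 17.5) [207.0, 136.0]
fin (9.5, 30, 22) [355.0, 136.0]
fin (-9.5, 30, 22) [353.0, 174.0]
fin (9.5, 30, -30) [376.0, 185.0]
fin (-9.5, 30, -30) [373.0, 234.0]
fin (9.5, 30, 0) [362.0, 153.0]
fin (9.5, -30, 0) [215.0, 153.0]
[0.53552104 0.29368605 0.06753754] 0.06003527106143177
```

```bash
python3 jog.py '[[[0,0,0,0,0.05],[0,0,0,0,0.05],[0,0,0,0,0.05]]]' 8
python3 - <<'E'
from h import *
c=viewer.camera("wrist"); a=crop(c,180,200,150,100,5); cv2.imwrite("pics/w3.png",a)
E
```

```text
time: 3.8
ee_pos: [0.5355, 0.2937, 0.0675]
eef_rot: [0.126, 0.992, 0.0, 0.0]
ft_force: [-0.1, 0.0, -0.5]
width: 0.0511
grip_force: 0.0
```

View pics/w3.png

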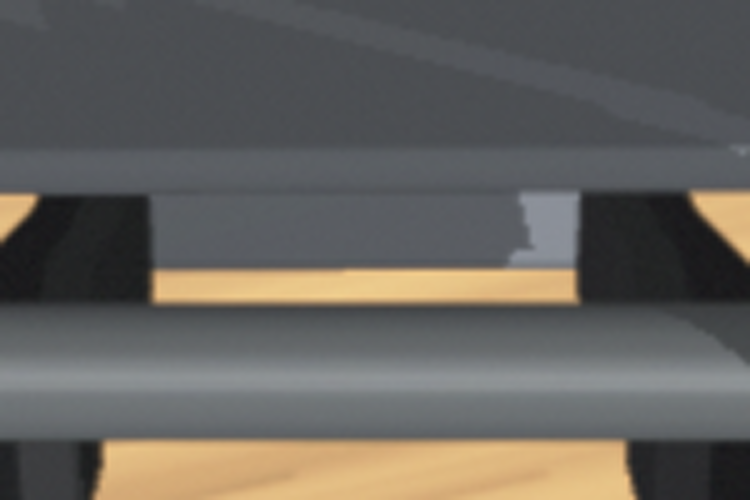

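The fingers closed to 51 mm over the rib's ends without contact. In the image, their lower edges have a depth of about 176 mm, so the real tips sit roughly 30 mm higher than stated. I'll feel for the rib's upper face in small steps to find the true tip height.

```bash
python3 jog.py '[[[0,0,0.003,0,0.05],[0,0,0.006,0,0.05],[0,0,0.006,0,0.05]]]' 8|sed -n '2p;4,6p'; python3 jog.py '[[[0,0,0.001,0,0.05],[0,0,0.002,0,0.05],[0,0,0.002,0,0.05]]]' 8|sed -n '2p;4,6p';python3 -c "
from h import *
print(r.read_state()['torque'])"
```

```text
ee_pos: [0.5351, 0.2935, 0.0609]
ft_force: [0.1, 0.3, 0.2]
width: 0.0505
grip_force: 0.0
ee_pos: [0.5355, 0.2937, 0.0594]
ft_force: [0.4, 0.2, -0.1]
width: 0.05
grip_force: 0.0
[-0.01072471 -0.00527415 -0.01871281]
```

```bash
python3 jog.py '[[[0,0,0.001,0,0.05],[0,0,0.002,0,0.05],[0,0,0.002,0,0.05]]]' 8|sed -n '2p;4,6p'; python3 jog.py '[[[0,0,0.001,0,0.05],[0,0,0.0015,0,0.05],[0,0,0.0015,0,0.05]]]' 8|sed -n '2p;4,6p'
```

```text
ee_pos: [0.5354, 0.2937, 0.0574]
ft_force: [-0.9, 0.6, 0.6]
width: 0.0501
grip_force: 0.0
ee_pos: [0.5364, 0.2936, 0.0568]
ft_force: [0.4, -1.0, 5.5]
width: 0.0498
grip_force: 2.7
```

```bash
python3 jog.py '[[[0,0,-0.01,0,0.05],[0,0,-0.012,0,0.087],[0,0,-0.012,0,0.087],[0,0,-0.012,0,0.087],[0,0,-0.012,0,0.087],[0,0,-0.012,0,0.087],[0,0,-0.012,0,0.087],[0,0,-0.006,0,0.087],[0,0,-0.002,0,0.087],[0,0,0.002,0,0.087],[0,0,0.002,0,0.087]]]' 8|sed -n '2p;4,6p'; python3 -c "
from h import *
plan([.5354,.2950,.045],L(-14.3))"
```

```text
ee_pos: [0.5351, 0.2934, 0.0531]
ft_force: [-0.2, 0.1, -0.0]
width: 0.0868
grip_force: 0.0
t 6.15 q7 0.79 move [0.0001 0.0016 0.0081] turn -0.0024 F [-0.2  0.1 -0. ] w 0.0868 g 0.0 z [-0.001 -0.001 -1.   ] pos [0.5351 0.2934 0.0531]
```

Confirmed: with the fingers open there is no contact at that height, so the tips are really at z ≈ TCP + 7 mm. I'll use that offset from here on and go down around the rib, then grip.

```bash
python3 jog.py '[[[0,0.0016,0.004,0,0.087],[0,0.0016,0.007,0,0.087],[0,0.0016,0.007,0,0.087]]]' 8|sed -n '2p;4,6p'; python3 jog.py '[[[0,0,0.003,0,0.087],[0,0,0.006,0,0.087],[0,0,0.006,0,0.087]]]' 8|sed -n '2p;4,6p';  python3 jog.py '[[[0,0,0,0,0.06],[0,0,0,0,0.06],[0,0,0,0,0.06],[0,0,0,0,0.06],[0,0,0,0,0.06]]]' 8|sed -n '2p;4,6p'
```

```text
ee_pos: [0.5356, 0.2952, 0.0465]
ft_force: [0.2, -0.1, 0.1]
width: 0.0867
grip_force: 0.0
ee_pos: [0.5356, 0.2951, 0.0405]
ft_force: [-0.4, 0.3, 0.4]
width: 0.0871
grip_force: 0.0
ee_pos: [0.536, 0.2953, 0.0412]
ft_force: [-0.4, 0.2, 0.6]
width: 0.0701
grip_force: 8.0
```

```bash
python3 jog.py '[[[0,0,-0.008,0,0.06],[0,0,-0.018,0,0.06],[0,0,-0.03,0,0.06],[0,0,-0.045,0,0.06],[0,0,-0.065,0,0.06],[0,0,-0.09,0,0.06],[0,0,-0.11,0,0.06],[0,0,-0.12,0,0.06],[0,0,-0.12,0,0.06],[0,0,-0.12,0,0.06]]]' 8|sed -n '2p;4,6p'
python3 - <<'E'
from h import *
c=viewer.camera("scene");d=viewer.camera("side")
cv2.imwrite("pics/l1.png",np.hstack([crop(c,290,180,130,170,3),crop(d,200,150,130,170,3)]))
E
```

```text
ee_pos: [0.5356, 0.2951, 0.1606]
ft_force: [0.3, 0.4, -1.6]
width: 0.0696
grip_force: 8.0
```

View pics/l1.png

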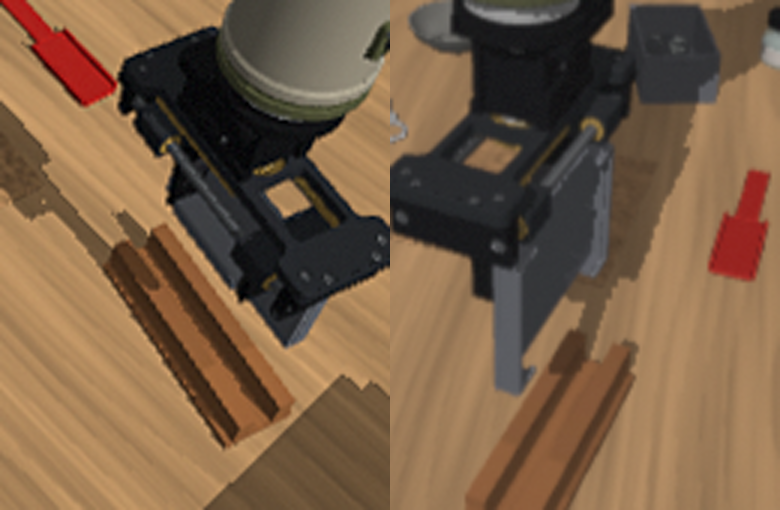

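The lid came out cleanly and is still upright in the grip. In the side view its lower corner is at (510,390), above the holder. Next I'll carry it over the mat.

```bash
python3 -c "
from h import *
plan([.582,.005,.1],L(-7))"
```

```text
t 8.35 q7 0.78 move [-0.1176 -0.269   0.06  ] turn -0.1298 F [-1.   0.2 -1.1] w 0.0699 g 8.0 z [-0.002 -0.001 -1.   ] pos [0.5353 0.2949 0.1598]
```

```bash
python3 jog.py '[[[-0.01,-0.022,0,-0.02,0.06],[-0.024,-0.054,0,-0.05,0.06],[-0.04,-0.09,0,-0.08,0.06],[-0.056,-0.128,0,-0.11,0.06],[-0.072,-0.165,0.01,-0.13,0.06],[-0.088,-0.2,0.02,-0.13,0.06],[-0.1,-0.23,0.03,-0.13,0.06],[-0.11,-0.252,0.042,-0.13,0.06],[-0.115,-0.264,0.052,-0.13,0.06],[-0.1176,-0.269,0.06,-0.13,0.06],[-0.1176,-0.269,0.06,-0.13,0.06],[-0.1176,-0.269,0.06,-0.13,0.06]]]' 8|sed -n '2p;4,6p';python3 -c "
from h import *
plan([.582,.005,.050],L(-7))"
```

```text
ee_pos: [0.5827, 0.0071, 0.101]
ft_force: [-1.1, -0.3, -0.8]
width: 0.07
grip_force: 8.0
t 9.55 q7 1.44 move [ 0.0004 -0.0022  0.051 ] turn 0.002 F [-1.1 -0.3 -0.8] w 0.07 g 8.0 z [-0.     0.001 -1.   ] pos [0.5827 0.0071 0.101 ]
```

```bash
python3 jog.py '[[[0,-0.002,0.015,0,0.06],[0,-0.002,0.035,0,0.06],[0,-0.002,0.048,0,0.06],[0,-0.002,0.053,0,0.06],[0,-0.002,0.053,0,0.06]]]' 8|sed -n '2p;4,6p'
python3 -c "
from h import *
[np.save('/tmp/'+n,viewer.camera(n)['img']) for n in ('wrist','scene','side')]"
python3 jog.py '[[[0,0,0,0,0.06],[0,0,0,0,0.06],[0,0,0,0,0.06],[0,0,0,0,0.06],[0,0,0,0,0.06]]]' 3|sed -n '2p;4,6p'
cat > diff.py <<'E'
from h import *
for n in ('wrist','scene','side'):
    a=np.load(f'/tmp/{n}.npy').astype(int);b=viewer.camera(n)['img'];m=np.abs(a-b).sum(2)>40
    print(n,m.sum()); np.save('/tmp/'+n,b)
E
python3 diff.py
```

```text
ee_pos: [0.582, 0.0037, 0.0473]
ft_force: [-0.3, -0.0, -0.2]
width: 0.0699
grip_force: 8.0
ee_pos: [0.5825, 0.0035, 0.0481]
ft_force: [0.1, -0.3, -1.1]
width: 0.0703
grip_force: 3.0
wrist 15545
scene 452
side 480
```

Run:
```python
from h import *
c=viewer.camera("wrist");d=viewer.camera("side");e=viewer.camera("scene")
s=r.read_state();print(s["ee_pos"])
P=np.array([s["ee_pos"][0],s["ee_pos"][1],0])
u,v=proj(d,[.582,.0,.04]).astype(int);u2,v2=proj(e,[.582,.0,.04]).astype(int);print(u,v,u2,v2)
cv2.imwrite("pics/m1.png",np.hstack([crop(c,90,0,330,300,1.2)[:360],np.vstack([crop(d,u-40,v-30,90,45,4),crop(e,u2-50,v2-25,90,45,4)])]))
```

```text
[0.58246603 0.00345882 0.04799989]
247 203 250 220
```

View pics/m1.png

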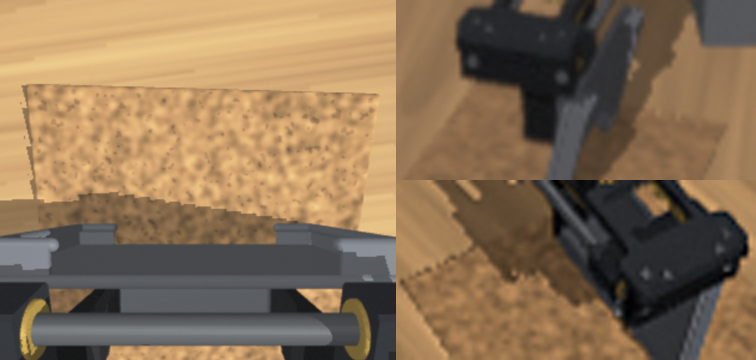

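The side view shows the lid tilted in the right direction. In the wrist view its upper long edge is at v≈287 (front) and the skirt-return line is near v≈240. I'll estimate the tilt.

Run:
```python
from h import *
c=viewer.camera("wrist"); s=r.read_state()
n=np.array([np.cos(np.radians(-7)),np.sin(np.radians(-7)),0]); k=np.array([0,0,1.])
o=s["ee_pos"]+k*.0153
for t in range(0,91,10):
    a=np.radians(t); Y=-n*np.sin(a)+k*np.cos(a); Zl=n*np.cos(a)+k*np.sin(a)
    P=lambda y,z:np.round(proj(c,o+Y*y/1e3+Zl*(z-32.5)/1e3)[1]*1.2)
    print(t,"top-front",P(48.5,17.5),"top-mid",P(48.5,12.5),"top z0",P(48.5,0),"bot lowest",round((o+Y*-.0485-Zl*.0325)[2],4))
```

```text
0 top-front 320.0 top-mid 306.0 top z0 271.0 bot lowest 0.0148
10 top-front 293.0 top-mid 278.0 top z0 241.0 bot lowest 0.0099
20 top-front 267.0 top-mid 252.0 top z0 216.0 bot lowest 0.0066
30 top-front 244.0 top-mid 230.0 top z0 197.0 bot lowest 0.0051
40 top-front 224.0 top-mid 212.0 top z0 183.0 bot lowest 0.0053
50 top-front 209.0 top-mid 199.0 top z0 175.0 bot lowest 0.0072
60 top-front 198.0 top-mid 190.0 top z0 172.0 bot lowest 0.0109
70 top-front 192.0 top-mid 186.0 top z0 174.0 bot lowest 0.0162
80 top-front 189.0 top-mid 186.0 top z0 178.0 bot lowest 0.0229
90 top-front 191.0 top-mid 189.0 top z0 185.0 bot lowest 0.0308
```

```bash
cat > prof.py <<'E'
from h import *
g=viewer.camera("wrist")["img"].astype(int)
p=g[:,205:235].mean(1) # rows x rgb (columns between the fingers)
sat=p.max(1)-p.min(1)
rows=np.arange(384); grey=(sat<30)
e=np.flatnonzero(np.diff(grey.astype(int)));print("t",round(r.read_state()["time"],2),"grey switches",e, "lum steps",[ (int(i),int(p[i+1].mean()-p[i-1].mean())) for i in range(130,300) if abs(p[i+1].mean()-p[i-1].mean())>14])
E
python3 prof.py
python3 jog.py '[[[0,0,-0.005,0,0.06],[0,0,-0.01,0,0.06],[0,0,-0.01,0,0.06],[0,0,-0.01,0,0.06],[0,0,-0.01,0,0.06],[0,0,-0.01,0,0.06],[0,0,-0.01,0,0.06],[0,0,-0.01,0,0.06]]]' 3|sed -n '2p;4,6p'
python3 prof.py
```

```text
t 11.1 grey switches [202 287 328] lum steps [(164, -17), (165, -18), (166, -21), (167, -16), (203, -23), (229, 16), (259, -18), (260, -29), (271, 15), (287, 30), (288, 55), (289, 26)]
ee_pos: [0.5824, 0.0034, 0.0579]
ft_force: [-0.2, 0.3, -1.5]
width: 0.0697
grip_force: 3.0
t 11.95 grey switches [203 287 328] lum steps [(164, -19), (165, -24), (166, -22), (167, -17), (203, -26), (204, -34), (229, 15), (259, -18), (260, -29), (271, 15), (287, 31), (288, 53), (289, 23)]
```

```bash
python3 jog.py '[[[-0.01,0,0,0,0.06],[-0.03,0,0,0,0.06],[-0.045,0,0.004,0,0.06],[-0.05,0,0.008,0,0.06],[-0.05,0,0.012,0,0.06],[-0.05,0,0.014,0,0.06],[-0.05,0,0.016,0,0.06],[-0.05,0,0.016,0,0.06]]]' 3|sed -n '2p;4,6p'
python3 prof.py
python3 jog.py '[[[0.005,0,-0.001,0,0.06],[0.011,0,-0.0025,0,0.06],[0.017,0,-0.004,0,0.06],[0.022,0,-0.005,0,0.06],[0.027,0,-0.005,0,0.06],[0.027,0,-0.005,0,0.06]]]' 3|sed -n '2p;4,6p'
python3 prof.py
```

```text
ee_pos: [0.6321, -0.0027, 0.0423]
ft_force: [-0.3, -0.4, -0.4]
width: 0.0699
grip_force: 3.0
t 12.8 grey switches [202 287 328] lum steps [(166, -24), (167, -25), (168, -22), (169, -16), (203, -25), (204, -15), (231, 15), (259, -18), (260, -29), (271, 16), (287, 51), (288, 75), (289, 29)]
ee_pos: [0.6045, 0.0009, 0.0469]
ft_force: [-0.7, 0.2, -0.5]
width: 0.0702
grip_force: 3.0
t 13.45 grey switches [201 287 328] lum steps [(152, -15), (153, -14), (160, -14), (203, 34), (204, 25), (206, -26), (207, -23), (212, -19), (213, -25), (222, 14), (223, 18), (259, -20), (260, -33), (271, 15), (287, 39), (288, 62), (289, 26)]
```

```bash
python3 jog.py '[[[-0.012,0,-0.004,0,0.06],[-0.024,0,-0.004,0,0.06],[-0.027,0,0.002,0,0.06],[-0.027,0,0.006,0,0.06],[-0.027,0,0.008,0,0.06],[-0.027,0,0.008,0,0.06]]]' 3|sed -n '2p;4,6p'
python3 prof.py
python3 jog.py '[[[0.005,0,-0.001,0,0.06],[0.011,0,-0.0025,0,0.06],[0.017,0,-0.004,0,0.06],[0.022,0,-0.005,0,0.06],[0.027,0,-0.005,0,0.06]]]' 3|sed -n '2p;4,6p'
python3 prof.py
```

```text
ee_pos: [0.6321, -0.0026, 0.039]
ft_force: [-0.2, 1.2, 4.2]
width: 0.07
grip_force: 5.0
t 14.1 grey switches [196 287 328] lum steps [(155, -16), (198, 23), (199, 20), (207, -32), (208, -50), (209, -34), (224, 18), (259, -20), (260, -32), (271, 15), (287, 48), (288, 73), (289, 31)]
ee_pos: [0.6048, 0.0007, 0.0442]
ft_force: [-0.4, -0.5, -0.9]
width: 0.0703
grip_force: 4.6
t 14.65 grey switches [193 287 328] lum steps [(154, -14), (155, -14), (195, 27), (196, 22), (204, -28), (205, -40), (206, -32), (207, -21), (223, 15), (224, 17), (259, -19), (260, -32), (271, 15), (287, 37), (288, 62), (289, 29)]
```

Dragging on the mat barely turns it. Pad friction only just balances gravity, so I'll lift clear and use short vertical jerks at minimum grip, which gravity should bias in the right direction.

```bash
python3 jog.py '[[[0,0,-0.03,0,0.06],[0,0,-0.05,0,0.06],[0,0,-0.02,0,0.06],[0,0,-0.05,0,0.06],[0,0,-0.02,0,0.06],[0,0,-0.05,0,0.06],[0,0,-0.02,0,0.06],[0,0,-0.05,0,0.06],[0,0,-0.03,0,0.06],[0,0,-0.03,0,0.06]]]' 3|sed -n '2p;4,6p'
python3 prof.py; python3 diff.py
```

```text
ee_pos: [0.6041, 0.0007, 0.0725]
ft_force: [-0.9, 0.9, -2.5]
width: 0.07
grip_force: 3.0
t 15.7 grey switches [151 287 328] lum steps [(135, -17), (136, -24), (137, -19), (138, -17), (139, -16), (153, 29), (154, 28), (182, -16), (184, -25), (185, -22), (259, -14), (260, -22), (271, 15), (287, 54), (288, 76), (289, 28)]
wrist 63344
scene 15458
side 12319
```

```bash
python3 jog.py '[[[0,0,-0.03,0,0.06],[0,0,0,0,0.06],[0,0,-0.03,0,0.06],[0,0,0,0,0.06],[0,0,-0.03,0,0.06],[0,0,0,0,0.06],[0,0,0,0,0.06],[0,0,0,0,0.06]]]' 3|sed -n '2p;4,6p'
python3 prof.py
python3 - <<'E'
from h import *
c=viewer.camera("wrist"); s=r.read_state()
n=np.array([np.cos(np.radians(-7)),np.sin(np.radians(-7)),0]); k=np.array([0,0,1.])
o=s["ee_pos"]+k*.0153
for t in range(30,101,10):
    a=np.radians(t); Y=-n*np.sin(a)+k*np.cos(a); Zl=n*np.cos(a)+k*np.sin(a)
    P=lambda y,z:np.round(proj(c,o+Y*y/1e3+Zl*(z-32.5)/1e3)[1])
    print(t,"+edge z17.5,12.5",P(48.5,17.5),P(48.5,12.5),"rib+ base,top",P(7,17.5),P(7,47.5),"rib- top",P(-7,47.5),"lowest",(o+Y*-.0485-Zl*.0325)[2],(o+Y*.0485-Zl*.0325)[2])
E
```

```text
ee_pos: [0.6047, 0.0006, 0.0739]
ft_force: [0.5, 0.8, -0.5]
width: 0.0704
grip_force: 3.0
t 16.7 grey switches [151 289 328] lum steps [(139, -24), (140, -48), (141, -29), (153, 36), (154, 30), (180, -25), (181, -41), (182, -22), (259, -15), (260, -22), (271, 15), (287, 16), (288, 38), (289, 63), (290, 46)]
30 +edge z17.5,12.5 204.0 192.0 rib+ base,top 220.0 275.0 rib- top 275.0 lowest 0.031838297449212 0.11584276161630254
40 +edge z17.5,12.5 187.0 177.0 rib+ base,top 219.0 273.0 rib- top 277.0 lowest 0.03204677672667431 0.1063530877092152
50 +edge z17.5,12.5 175.0 166.0 rib+ base,top 219.0 269.0 rib- top 278.0 lowest 0.034018886061593326 0.09636928420118764
60 +edge z17.5,12.5 166.0 159.0 rib+ base,top 220.0 265.0 rib- top 278.0 lowest 0.03769470390976301 0.08619470390976303
70 +edge z17.5,12.5 160.0 156.0 rib+ base,top 222.0 260.0 rib- top 277.0 lowest 0.04296254240592032 0.07613849630851019
80 +edge z17.5,12.5 158.0 156.0 rib+ base,top 224.0 254.0 rib- top 275.0 lowest 0.04966234094301439 0.06650621417670663
90 +edge z17.5,12.5 159.0 158.0 rib+ base,top 227.0 248.0 rib- top 273.0 lowest 0.05759052953275727 0.05759052953275727
100 +edge z17.5,12.5 163.0 163.0 rib+ base,top 230.0 243.0 rib- top 269.0 lowest 0.06650621417670663 0.04966234094301439
```

The lid's raised edge is now at v≈153, which means a tilt of roughly 65–90°. That is past the point where pressing on the mat lays it flat, so I'll lower it.

```bash
python3 jog.py '[[[0,0,0.015,0,0.06],[0,0,0.03,0,0.06],[0,0,0.036,0,0.06],[0.002,0,0.039,0,0.06],[0.004,0,0.042,0,0.06],[0.007,0,0.045,0,0.06],[0.009,0,0.048,0,0.06],[0.01,0,0.05,0,0.06],[0.01,0,0.05,0,0.06]]]' 3|sed -n '2p;4,6p'; python3 prof.py
```

```text
ee_pos: [0.5956, 0.0019, 0.0242]
ft_force: [-0.5, -0.9, -0.1]
width: 0.07
grip_force: 3.0
t 17.7 grey switches [155 299 328] lum steps [(151, -34), (152, -47), (153, -20), (156, 29), (157, 34), (179, -16), (180, -39), (181, -30), (259, -15), (260, -24), (271, 15), (287, -14), (289, 37), (290, 41), (291, 17)]
```

```bash
python3 jog.py '[[[0.001,0,0.001,0,0.06],[0.001,0,0.002,0,0.06],[0.001,0,0.003,0,0.06],[0.001,0,0.003,0,0.06]]]' 3|sed -n '2p;4,6p'; python3 prof.py
```

```text
ee_pos: [0.5947, 0.002, 0.0211]
ft_force: [1.5, -0.5, 2.3]
width: 0.07
grip_force: 3.0
t 18.15 grey switches [157 303 328] lum steps [(153, -34), (154, -47), (155, -20), (158, 19), (159, 38), (160, 16), (179, -23), (180, -33), (181, -16), (259, -16), (260, -25), (271, 15), (286, -16), (290, 17), (291, 36), (292, 25)]
```

```bash
python3 jog.py '[[[0,0,0.001,0,0.06],[0,0,0.001,0,0.087],[0,0,0.001,0,0.087],[0,0,0.001,0,0.087],[0,0,0.001,0,0.087],[0,0,-0.01,0,0.087],[0,0,-0.03,0,0.087],[0,0,-0.06,0,0.087],[0,0,-0.1,0,0.087],[0,0,-0.14,0,0.087],[0,0,-0.14,0,0.087],[0,0,-0.14,0,0.087]]]' 3|sed -n '2p;4,6p'
python3 - <<'E'
from h import *
c=viewer.camera("wrist"); s=r.read_state();print(s["ee_pos"])
P=s["ee_pos"]; cv2.imwrite("pics/f1.png",cv2.resize(c["img"][:,:,::-1],(800,600),interpolation=cv2.INTER_CUBIC))
E
```

```text
ee_pos: [0.595, 0.002, 0.1626]
ft_force: [-0.6, 0.5, 0.0]
width: 0.087
grip_force: 0.0
[0.59422884 0.00201272 0.16124815]
```

View pics/f1.png

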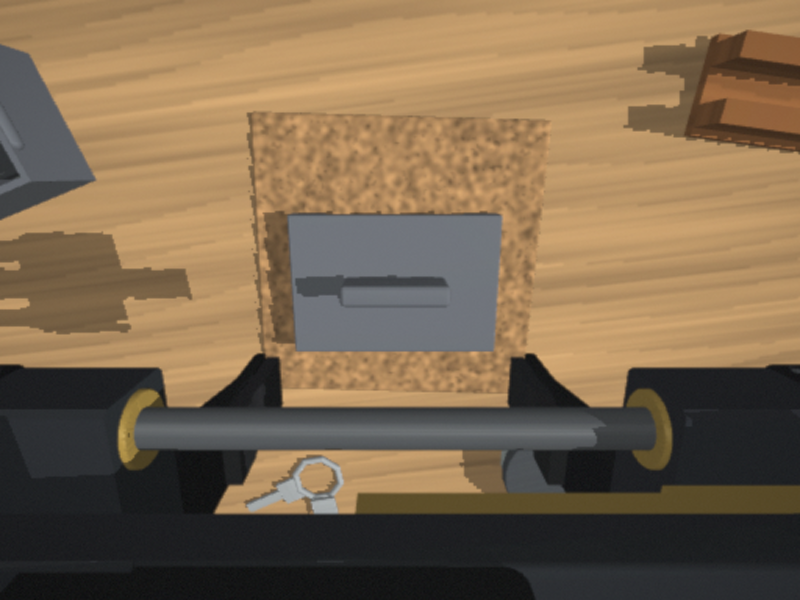

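The lid lies flat on the mat with its rib up and released. Its plate corners are at (288,214), (502,214), (495,352) and (296,352).

Run:
```python
from h import *
c=viewer.camera("wrist"); f=lambda U,V,z:atz(c,(U+.5)/1.5625-.5,(V+.5)/1.5625-.5,z)
q=[f(*p,.0215) for p in [(288,213.5),(502,213.5),(496,352),(296,352)]]
m=sum(q)/4; d=q[1]-q[0]; print("centre",m,[round(np.linalg.norm(q[i]-q[i-1])*1e3,1) for i in range(4)])
e=(q[1]-q[0]+q[2]-q[3]); yaw=np.degrees(np.arctan2(-e[0],e[1]));print("yaw",yaw)
plan([m[0],m[1],.022],L(yaw))
```

```text
centre [0.59296585 0.00242261 0.0215    ] [np.float64(97.6), np.float64(140.9), np.float64(97.6), np.float64(143.3)]
yaw -6.98434399037878
t 19.45 q7 1.44 move [0.0007 0.0003 0.1384] turn -0.0 F [ 0.7  0.1 -0.3] w 0.087 g 0.0 z [-0.001  0.    -1.   ] pos [0.5938 0.002  0.1604]
```

```bash
python3 jog.py '[[[0.0005,0,0.04,0,0.087],[0.0005,0,0.08,0,0.087],[0.0005,0,0.11,0,0.087],[0.0005,0,0.13,0,0.087],[0.0005,0,0.138,0,0.087],[0.0005,0,0.143,0,0.087],[0.0005,0,0.143,0,0.087],[0.0005,0,0.143,0,0.06],[0.0005,0,0.143,0,0.06],[0.0005,0,0.143,0,0.06],[0.0005,0,0.143,0,0.06],[0.0005,0,0.143,0,0.06]]]' 25|sed -n '2p;4,6p'; python3 jog.py '[[[0,0,-0.01,0,0.06],[0,0,-0.03,0,0.06],[0,0,-0.06,0,0.06],[0,0,-0.1,0,0.06],[0,0,-0.12,0,0.06],[0,0,-0.12,0,0.06]]]' 25|sed -n '2p;4,6p'; python3 -c "
from h import *
plan([.4721,-.2675,.14],L(13.1))"
```

```text
ee_pos: [0.5944, 0.0021, 0.0188]
ft_force: [-1.3, -0.1, 6.1]
width: 0.0695
grip_force: 25.0
ee_pos: [0.5957, 0.0019, 0.1418]
ft_force: [-0.0, -0.5, -1.6]
width: 0.07
grip_force: 25.0
t 21.25 q7 1.45 move [ 0.0898 -0.2825  0.0009] turn -0.3509 F [-0.  -0.5 -1.6] w 0.07 g 25.0 z [ 0.006  0.001 -1.   ] pos [0.5957 0.0019 0.1418]
```

Regrasped by the rib with 25 N. I'll move beside the tub so the wrist camera sees it, and refine its pose by fitting model edges to the image gradient.

```bash
python3 jog.py '[[[-0.004,-0.03,0,-0.03,0.06],[-0.01,-0.065,-0.01,-0.08,0.06],[-0.017,-0.1,-0.02,-0.13,0.06],[-0.024,-0.135,-0.02,-0.18,0.06],[-0.03,-0.17,-0.02,-0.23,0.06],[-0.034,-0.2,-0.02,-0.28,0.06],[-0.037,-0.225,-0.02,-0.33,0.06],[-0.039,-0.243,-0.02,-0.351,0.06],[-0.04,-0.25,-0.02,-0.351,0.06],[-0.04,-0.25,-0.02,-0.351,0.06],[-0.04,-0.25,-0.02,-0.351,0.06]]]' 25|sed -n '2p;4,6p'
cat > tubfit.py <<'E'
from h import *
from scipy.optimize import minimize
from scipy.ndimage import map_coordinates
Z=lambda a:R.from_euler("z",a).as_matrix()
def edges():
    A=[(-65,-42),(65,-42),(65,42),(-65,42)]; t=np.linspace(0,1,80)[:,None]; E=[]
    for i in range(4):
        p,q=np.array(A[i]+(60,)),np.array(A[(i+1)%4]+(60,)); E.append(p+(q-p)*t)
        s=lambda v:(abs(v)-4)*np.sign(v)
        p,q=np.array([s(A[i][0]),s(A[i][1]),60]),np.array([s(A[(i+1)%4][0]),s(A[(i+1)%4][1]),60]); E.append(p+(q-p)*t)
    return np.vstack(E)/1e3
E=edges(); c=viewer.camera("wrist"); np.save("/tmp/tubw",c["img"])
best=np.array([.4721,-.2675,1.7997])
def score(p,G):
    W=E@Z(p[2]).T+[p[0],p[1],0]; q=(W-c["pose"][:3,3])@c["pose"][:3,:3]
    u=c["fx"]*q[:,0]/q[:,2]+c["cx"]; v=c["fy"]*q[:,1]/q[:,2]+c["cy"]
    return -map_coordinates(G,[v,u],order=1,mode="constant").mean()
W=E@Z(best[2]).T+[best[0],best[1],0]; q=(W-c["pose"][:3,3])@c["pose"][:3,:3]
u=c["fx"]*q[:,0]/q[:,2]+c["cx"]; v=c["fy"]*q[:,1]/q[:,2]+c["cy"]; print("u",u.min(),u.max(),"v",v.min(),v.max())
for sg in (3,1.5,.8):
    g=cv2.GaussianBlur(c["img"].astype(np.float32),(0,0),sg)
    G=np.sqrt(sum(cv2.Sobel(g[:,:,k],cv2.CV_32F,1,0)**2+cv2.Sobel(g[:,:,k],cv2.CV_32F,0,1)**2 for k in range(3)))
    s=minimize(score,best,args=(G,),method="Nelder-Mead",options=dict(initial_simplex=best+np.vstack([np.zeros(3),np.diag([.004,.004,.04])]),xatol=1e-5,fatol=1e-4)); 
    print(sg,score(best,G),s.fun,np.round(s.x[:2],4),np.degrees(s.x[2])); best=s.x
plan([best[0],best[1],.14],L(np.degrees(best[2])-90))
E
python3 tubfit.py
```

```text
ee_pos: [0.6033, -0.2495, 0.1575]
ft_force: [0.5, 0.0, -1.0]
width: 0.07
grip_force: 25.0
u 185.23751748805097 352.5334153931941 v -20.97115932886888 93.39988224207849
3 -49.916893 -62.035911560058594 [ 0.4787 -0.266 ] 104.07968513112151
1.5 -85.238144 -106.17198181152344 [ 0.4766 -0.2666] 103.21581141737781
0.8 -141.24785 -141.439453125 [ 0.4766 -0.2667] 103.24335261863138
t 22.4 q7 2.23 move [0.1275 0.0119 0.0177] turn -0.0008 F [ 0.6  1.2 -1.1] w 0.0698 g 25.0 z [-0.     0.001 -1.   ] pos [ 0.6035 -0.2492  0.1576]
```

The tub was partly out of view, and a 4 mm wall ambiguity is possible. I'll move 30 mm closer and do a grid search.

```bash
python3 jog.py '[[[0.012,0.004,0,0,0.06],[0.028,0.01,0,0,0.06],[0.032,0.012,0,0,0.06],[0.032,0.012,0,0,0.06],[0.032,0.012,0,0,0.06]]]' 25|sed -n '2p;4,6p'
cat > tf2.py <<'E'
exec(open("tubfit.py").read().split("for sg in")[0])
g=cv2.GaussianBlur(c["img"].astype(np.float32),(0,0),1.)
G=np.sqrt(sum(cv2.Sobel(g[:,:,k],cv2.CV_32F,1,0)**2+cv2.Sobel(g[:,:,k],cv2.CV_32F,0,1)**2 for k in range(3)))
G=np.minimum(G,60)
res=[]
for dx in np.arange(-.009,.0091,.003):
  for dy in np.arange(-.009,.0091,.003):
    x0=best+[dx,dy,0]
    s=minimize(score,x0,args=(G,),method="Nelder-Mead",options=dict(initial_simplex=x0+np.vstack([np.zeros(3),np.diag([.002,.002,.03])]),xatol=1e-5,fatol=1e-4)); res.append((s.fun,*np.round(s.x[:2],4),round(np.degrees(s.x[2]),2)))
res.sort(); out=[]
for q in res:
    if not any(np.hypot(q[1]-o[1],q[2]-o[2])<.001 for o in out): out.append(q)
print(*[tuple(float(v) for v in o) for o in out[:6]],sep="\n"); b=out[0]
# scores of each edge, outer/inner
p=[b[1],b[2],np.radians(b[3])]
for i in range(8):
    E0=E; E=E0[i*80:(i+1)*80]; print(["out","in"][i%2],i//2,round(float(-score(p,G)),1),end="; "); E=E0
print(); plan([b[1],b[2],.14],L(b[3]-90))
E
python3 tf2.py
```

```text
ee_pos: [0.5701, -0.2458, 0.1582]
ft_force: [1.0, -0.3, -1.4]
width: 0.0698
grip_force: 25.0
u 174.23890130204734 335.1206048998426 v 24.49910028388672 130.92247400007574
(-58.7894401550293, 0.4744, -0.2667, 103.21)
(-51.72907257080078, 0.4732, -0.2629, 103.5)
(-46.62078857421875, 0.4721, -0.2568, 103.14)
(-46.59135055541992, 0.4724, -0.2592, 103.63)
(-41.6745719909668, 0.4769, -0.2771, 103.2)
(-40.6095085144043, 0.485, -0.264, 104.91)
out 0 60.0; in 0 58.1; out 1 58.9; in 1 60.0; out 2 60.0; in 2 60.0; out 3 53.5; in 3 59.8; 
t 22.95 q7 2.23 move [0.0979 0.0017 0.018 ] turn -0.0006 F [-0.4 -0.  -1.4] w 0.0698 g 25.0 z [ 0.001  0.    -1.   ] pos [ 0.5701 -0.246   0.1581]
```

All eight rim edges lock on: the tub is at (0.4744, -0.2667), yaw 103.2°. Now I'll measure the lid in the hand from the same camera.

```bash
cat > lf.py <<'E'
exec(open("tubfit.py").read().split("best=")[0])
exec("def score"+open("tubfit.py").read().split("def score")[1].split("W=E@Z(best")[0])
s0=r.read_state(); M=R.from_quat(s0["eef_rot"]).as_matrix(); T=np.array([.4744,-.2667])
t=np.linspace(0,1,80)[:,None]
yaw=np.arctan2(-M[0,1],M[1,1]); n=np.array([np.cos(yaw),np.sin(yaw)])
h=s0["ee_pos"][2]+.0027
seg=[((-71.5,-48.5),(71.5,-48.5)),((-71.5,-48.5),(-71.5,-5)),((71.5,-48.5),(71.5,-5))]
E=np.vstack([np.array(a)+(np.array(b)-np.array(a))*t for a,b in seg])/1e3
E=np.c_[E[:,1],E[:,0],np.full(len(E),h)]  # local x = world-x-ish (n), y = lid long
g=cv2.GaussianBlur(c["img"].astype(np.float32),(0,0),1.)
G=np.sqrt(sum(cv2.Sobel(g[:,:,k],cv2.CV_32F,1,0)**2+cv2.Sobel(g[:,:,k],cv2.CV_32F,0,1)**2 for k in range(3))); G=np.minimum(G,60)
b=None
for dx in np.arange(-.006,.0061,.002):
  for dy in np.arange(-.004,.0041,.002):
    x0=np.array([s0["ee_pos"][0]+dx,s0["ee_pos"][1]+dy,yaw])
    s=minimize(score,x0,args=(G,),method="Nelder-Mead",options=dict(initial_simplex=x0+np.vstack([np.zeros(3),np.diag([.002,.002,.03])]),xatol=1e-5,fatol=1e-4))
    if b is None or s.fun<b.fun:b=s
print(b.fun,np.round(b.x,4),"yaw deg",np.degrees(b.x[2]),"tool yaw",np.degrees(yaw),"off tool",M.T@np.r_[b.x[:2]-s0["ee_pos"][:2],0])
for i in range(3):
    E0=E;E=E0[i*80:(i+1)*80];print(round(float(-score(b.x,G)),1),end=" ");E=E0
d=M.T@np.r_[T-b.x[:2],0]; print("lid->tub in tool",d,"turn",b.x[2]-np.radians(13.21))
E
python3 lf.py
```

```text
-59.46568298339844 [ 0.57   -0.2466  0.2164] yaw deg 12.401219515267163 tool yaw 13.163010945051642 off tool [ 4.62485003e-05 -5.03076418e-04 -2.26441488e-08]
58.9 59.5 60.0 lid->tub in tool [ 9.76974906e-02  2.25246070e-03 -2.64894187e-05] turn -0.014115882384463735
```

```bash
python3 jog.py '[[[0.02,0.001,0,-0.014,0.06],[0.05,0.0015,0,-0.014,0.06],[0.08,0.002,0,-0.014,0.06],[0.093,0.0022,0.01,-0.014,0.06],[0.0977,0.0022,0.025,-0.014,0.06],[0.0977,0.0022,0.045,-0.014,0.06],[0.0977,0.0022,0.063,-0.014,0.06],[0.0977,0.0022,0.074,-0.014,0.06],[0.0977,0.0022,0.078,-0.014,0.06],[0.0977,0.0022,0.078,-0.014,0.06],[0.0977,0.0022,0.078,-0.014,0.06]]]' 25|sed -n '2p;4,6p'; python3 -c "
from h import *
plan([.4744,-.2667,.0718],L(13.21))"
```

```text
ee_pos: [0.4742, -0.2669, 0.0807]
ft_force: [-0.8, 0.4, -1.4]
width: 0.0698
grip_force: 25.0
t 24.1 q7 2.34 move [-0.0002  0.0001  0.0089] turn 0.0125 F [-0.8  0.4 -1.4] w 0.0698 g 25.0 z [ 0.001 -0.    -1.   ] pos [ 0.4742 -0.2669  0.0807]
```

```bash
python3 jog.py '[[[0,0,0.003,0,0.06],[0,0,0.006,0,0.06],[0,0,0.0085,0,0.06],[0,0,0.0085,0,0.06]]]' 25|sed -n '2p;4,6p'; python3 jog.py '[[[0,0,0.001,0,0.06],[0,0,0.002,0,0.06],[0,0,0.002,0,0.06]]]' 40|sed -n '2p;4,6p'; python3 jog.py '[[[0,0,0.001,0,0.06],[0,0,0.002,0,0.06],[0,0,0.002,0,0.06]]]' 40|sed -n '2p;4,6p'
```

```text
ee_pos: [0.4739, -0.2667, 0.0716]
ft_force: [-1.0, 0.3, 2.2]
width: 0.0697
grip_force: 25.0
ee_pos: [0.4741, -0.2667, 0.0699]
ft_force: [1.5, 0.4, 3.8]
width: 0.0697
grip_force: 40.0
ee_pos: [0.4735, -0.2665, 0.0671]
ft_force: [2.0, -0.9, -1.4]
width: 0.0699
grip_force: 40.0
```

```bash
python3 jog.py '[[[0,0,0.0015,0,0.06],[0,0,0.003,0,0.06],[0,0,0.003,0,0.06]]]' 40|sed -n '2p;4,6p'; python3 jog.py '[[[0,0,0.001,0,0.06],[0,0,0.002,0,0.06],[0,0,0.002,0,0.06]]]' 40|sed -n '2p;4,6p';python3 -c "
from h import *
print(r.read_state()['torque'])"
```

```text
ee_pos: [0.4728, -0.2663, 0.0636]
ft_force: [-0.5, 0.1, -6.8]
width: 0.0697
grip_force: 40.0
ee_pos: [0.4737, -0.2664, 0.0625]
ft_force: [-0.1, 1.9, -3.4]
width: 0.0696
grip_force: 40.0
[ 0.17673601  0.08622372 -0.02518385]
```

```bash
python3 jog.py '[[[0,0,0.001,0,0.06],[0,0,0.0015,0,0.06],[0,0,0.0015,0,0.06]]]' 40|sed -n '2p;4,6p'; python3 jog.py '[[[0,0,0.001,0,0.06],[0,0,0.0015,0,0.06],[0,0,0.0015,0,0.06]]]' 40|sed -n '2p;4,6p';python3 -c "
from h import *
print(r.read_state()['torque'])"
```

```text
ee_pos: [0.4739, -0.2665, 0.0622]
ft_force: [-6.1, 4.0, 11.7]
width: 0.0696
grip_force: 40.0
ee_pos: [0.4739, -0.2665, 0.0621]
ft_force: [-12.5, 8.6, 28.9]
width: 0.0697
grip_force: 40.0
[1.5777563  2.83323096 0.04355062]
```

A stiff stop at 29 N with the lid origin at about 47.4 mm means the plate is on the rim. I'll relax, open, rise and verify.

```bash
python3 jog.py '[[[0,0,-0.002,0,0.06],[0,0,-0.0025,0,0.06],[0,0,-0.0025,0,0.087],[0,0,-0.0025,0,0.087],[0,0,-0.0025,0,0.087],[0,0,-0.0025,0,0.087],[0,0,-0.015,0,0.087],[0,0,-0.04,0,0.087],[0,0,-0.08,0,0.087],[0,0,-0.12,0,0.087],[0,0,-0.12,0,0.087],[0,0,-0.12,0,0.087]]]' 20|sed -n '2p;4,6p'
cat > vf.py <<'E'
exec(open("tubfit.py").read().split("best=")[0])
t=np.linspace(0,1,80)[:,None]; A=[(-71.5,-48.5),(71.5,-48.5),(71.5,48.5),(-71.5,48.5)]
E2=np.vstack([np.array(A[i])+(np.array(A[(i+1)%4])-np.array(A[i]))*t for i in range(4)])/1e3
g=cv2.GaussianBlur(c["img"].astype(np.float32),(0,0),1.)
G=np.sqrt(sum(cv2.Sobel(g[:,:,k],cv2.CV_32F,1,0)**2+cv2.Sobel(g[:,:,k],cv2.CV_32F,0,1)**2 for k in range(3))); G=np.minimum(G,60)
def score(p):  # x,y,yaw,z,tilt along long side (rad)
    W=E2@Z(p[2])[:2,:2].T+p[:2]; W=np.c_[W,p[3]+E2[:,0]*p[4]]; q=(W-c["pose"][:3,3])@c["pose"][:3,:3]
    return -map_coordinates(G,[c["fy"]*q[:,1]/q[:,2]+c["cy"],c["fx"]*q[:,0]/q[:,2]+c["cx"]],order=1,mode="constant").mean()
b=None
for dx in (-.003,0,.003):
  for dz in (0,.005,.01):
    x0=np.array([.4744+dx,-.2667,1.801,.065+dz,0])
    s=minimize(score,x0,method="Nelder-Mead",options=dict(initial_simplex=x0+np.vstack([np.zeros(5),np.diag([.002,.002,.02,.004,.03])]),maxiter=3000,maxfev=3000))
    if b is None or s.fun<b.fun:b=s
print(b.fun,np.round(b.x,4),"end z diff mm",b.x[4]*143)
for z in (.065,.07,.0745): print(z,min(minimize(lambda p:score([*p,z,0]),[.4744+d,-.2667,1.801],method="Nelder-Mead",options=dict(initial_simplex=np.array([.4744+d,-.2667,1.801])+np.vstack([np.zeros(3),np.diag([.002,.002,.02])]))).fun for d in (-.003,0,.003)))
E
python3 vf.py
```

```text
ee_pos: [0.4742, -0.2668, 0.1809]
ft_force: [-0.3, 0.6, -0.5]
width: 0.0872
grip_force: 0.0
-60.0 [ 0.4741 -0.2661  1.8055  0.0637 -0.0181] end z diff mm -2.5913820954371105
0.065 -60.0
0.07 -58.24860763549805
0.0745 -51.09906005859375
```

```bash
sed -i 's/G=np.minimum(G,60)/G=np.minimum(G,1e9)/' vf.py; sed -i '/^for z in/d' vf.py
cat >> vf.py <<'E'
for tl in (-.05,-.03,-.015,0,.015,.03,.05):
  f=lambda p:score([*p,tl])
  print(tl,round(min((lambda s:s.fun)(minimize(f,[.4742+d,-.2664,1.803,.066],method="Nelder-Mead",options=dict(initial_simplex=np.array([.4742+d,-.2664,1.803,.066])+np.vstack([np.zeros(4),np.diag([.002,.002,.02,.003])])))) for d in (-.002,.001)),1))
E
python3 vf.py
```

```text
-183.5472869873047 [ 0.4741 -0.2673  1.8181  0.0639  0.0092] end z diff mm 1.3122520934337234
-0.05 -178.6
-0.03 -181.9
-0.015 -183.0
0 -183.3
0.015 -183.4
0.03 -181.8
0.05 -178.6
```

```bash
python3 -c "
from bench import r, viewer
print(r.close_job(), r.read_state()['time'])"
```

```text
the job is handed in; nothing more can be done
the job is handed in; nothing more can be done
```

The lid was laid flat rib-up on the mat, released, retaken by its rib and pressed onto the tub to a hard stop at about 29 N; the last wrist image shows it level and at the seated height to about a millimetre, with the tub not visibly moved, and the job is handed in.

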